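Level the tube-tray stage with its wedge

ROBOT

A 6-joint arm with a two-finger parallel gripper is mounted at the origin on a cart in front of the work surface, level with it; the furniture and walls round the work are solid. World frame = base frame: x ahead of the robot, y to its left, z up, the work surface at z = 0. Lengths are in m, angles in rad, forces in N, time in s.
With the tool pointing down it reaches from about 0.25 to 0.8 m from the base axis. Payload 3.9 kg.
Tool frame: the origin (TCP) lies midway between the tips of the shut fingers; the grasp point (between the pads) lies 19 mm behind it; z points along the fingers, x is the direction in which the jaws open and shut, and the axes are right-handed (so a half turn about z gives the same grasp; the last joint's range is limited). The gripper opens to 85 mm and grips with 20 to 120 N. Pads are 22 mm wide; open, the fingers measure 114 mm over their backs; the gripper's body (76 mm by 85 mm) begins 54 mm behind the grasp point. The pads swing forward as they close: fully open they stand 13 mm farther back than shut.
Start: joints at [1.193, 0.26, -0.138, 1.173, 0, 1.571], TCP at [0.194, 0.488, 0.207] pointing down, gripper open.
Joint ranges: [-2.78, 2.78], [-0.83, 1.72], [-1.28, 1.37], [-1.9, 2.12], [-1.57, 1.48], [-3.14, 3.14]. Speed limits (rad/s): [2.57, 2.57, 3.14, 3.14, 3.14, 3.14].

INTERFACE

Orientations are given as a 3x3 rotation matrix whose columns are the frame's x, y, z axes.
In Python, from station import arm, vision, order gives the robot as it stands.
- The arm moves only by the shell command python3 -m pendant 'ROWS' [OPENING] [FORCE]. ROWS is JSON, a list of rows, each a list of 6 numbers: the shift along the tool's x, y, z in mm, then the turn, a rotation vector about the tool's x, y, z in degrees. In form: [[x, y, z, ax, ay, az], ...]. A call has exactly 10 rows; each row shifts and turns the commanded pose from where the row before left it, along the tool's axes as they then stand; what a row does not reach is not made up. A row lasts 1/12 s, in which the tool goes at most 41.7 mm and 7.16 degrees, less where a joint would pass 70% of its speed; a pose out of reach is approached as far as the arm can. A call with a gripper value outside its range is refused whole. OPENING is the opening, from 0 (shut) to 1 (fully open), set as the call begins (- or left out, the last holds). The fingers move at their own pace and stop on an object; FORCE is the grip in N (left out, the last holds). Time passes only in rows, so rows that do not move let the fingers close, or fill a call up. It gives the time, the measured TCP pose, the force and the opening at its end, in the units of the state.
- arm.get_state(): the state, without advancing time (a new reading comes with each control period).
- vision.get_image(name): name is "side" or "top" or "wrist"; returns a dict with "img" (480x640x3 uint8, red, green, blue), "depth" (480x640 float32, m along the optical axis (not along the pixel's ray), 0 where there is no reading), "fx", "fy", "cx", "cy" (pixels), "rvec" (rotation vector, rad) and "tvec" (3), from world to camera coordinates, as OpenCV has them. Camera axes: x right, y down, z forward; pixel columns grow to the right and rows downward; lengths in m; the calibration is good to about 2 mm. A picture is of the moment at which its call begins.
- order.hand_in(): hands the job in, once; it reports no verdict.
The state is a dict: "time": time; "joint_positions": joint angles; "dq": joint speeds; "effort": joint torques, N m; "position": TCP position; "tool_rot": TCP orientation; "wrist_force": force on the tool from outside, world axes, zero at the start; "ft_torque": the same for the moment, N m; "width": opening from 0.0 (shut) to 1.0 (fully open).
Only numpy, scipy, OpenCV 4.12 (cv2) and the standard library are available. Lean on these libraries where they do the work, as an engineer would, in place of code of your own. Each camera call takes 0.05 s, during which the arm holds its last target.

TASK

The tube tray's hinged stage has sunk at its free edge. Slide the grey levelling wedge along its parking rod and off the open end, then push it, thin end first, under the middle of the stage's free edge until the stage sits level, with its top flush with the two index posts. Leave the wedge standing flat on the table under the edge, and do not disturb the things round about.

Things in the scene. Friction and masses are not known exactly. Their poses are not given: they have to be found in the camera images.
- stage: Fixed levelling stage, 210 mm long (y), 190 mm wide (x), with a white tube tray clipped on its hinged plate. Origin on the table under its centre; z up, +y points from the free edge to the hinge, x along the free edge. Plate 150 mm wide, hinge axis at y = +98 mm, 26 mm high. Under it two rails 6 mm high lie at 56 to 76 mm either side of the middle; between them is bare table. Tray top 67 mm high.
- lip_level (a point): Middle of the underside of the stage's free edge as it is when level, 22 mm above the table (it starts sunk, 8 mm above the table). Fixed to the stage at its y = -94 mm, same axes. The free edge is a round steel lip 8 mm thick and 150 mm long along x, outermost at stage y = -98 mm.
- index_post (a point): Top of one of the two fixed dark index posts, 14 mm square and 30 mm high, that stand beside the ends of the lip, at stage x = +87 (this one) and -87 mm, y = -92 mm. The plate's top is 30 mm high when level, flush with them.
- stage_plate (a joint): Tilt of the hinged plate in rad: 0 level, negative sunk at the free edge (starts at its lower stop, about -0.072), positive raised too far (stop at 0.10). It sinks by its own weight (plate and tray 0.5 to 0.8 kg) and is held up only by what is under the lip. The lip rises 1.9 mm per 0.01 rad.
- parking_post: Fixed holder of the wedge: foot 80 x 50 mm, upright 20 mm wide and 58 mm high, and a level steel rod 8 mm thick, its axis 44 mm above the table. Origin on the table below the rod's fixed end; the rod runs along +y from y = 0 (held in the upright) to its open end at y = +85 mm. z up.
- rod_end (a point): Centre of the rod's open end, 44 mm above the table; axes as parking_post.
- wedge_loop (a point): Grip bar of the loose grey wedge (0.17 to 0.35 kg): its centre, 70 mm above the underside. +y points to the thin end (toe), z up. An upright loop stands on the wedge's thick back end: 44 mm wide (x), 14 mm thick (y), 84 mm high; bar 56 to 84 mm high, below it a hole 24 mm wide, 34 to 56 mm high, open along y, through which the parking rod passes at the start.
- wedge_toe (a point): Middle of the wedge's thin end, 2 mm above its underside, 133 mm ahead (+y) of wedge_loop; same axes. The wedge is 140 mm long, 44 mm wide; its slope falls evenly from 32 mm at the back to 4 mm at the toe (1 in 5). The stage is level with the lip about 90 mm from the toe; pushed in till the loop meets the lip it is too high. Friction holds the wedge where it is left.
- push_pad (a point): Middle of the flat push pad on the back of the wedge, 21 mm above its underside, 13 mm behind (-y) wedge_loop; 36 mm wide, 8 to 34 mm high. Pushing the wedge under the lip takes up to about 12 N.
- jar: Bystander: clear jar with black screw cap, 43 mm in diameter, 72 mm high, standing beside the stage's free edge; origin at the centre of its underside.
- strip_block: Bystander: black eight-well strip block, 26 x 130 x 31 mm, near the parking post; origin at the centre of its underside.
- tip_box: Bystander: green tip box with clear lid, 84 x 101 x 62 mm, beyond the stage; origin at the centre of its underside.

How it is judged:
On the way, in this order (a step that is already met when the one before it is completed fails the run):
1. the wedge is off the open end of the parking rod (y of wedge_loop in the frame of parking_post above 0.095 m), for 0.1 s.
2. the wedge is under the free edge and the stage level on it (y of wedge_toe in the frame of stage above -0.05 m and value of joint stage_plate between -0.012 and 0.012 rad), for 0.2 s.
At the end, for the whole second after the job is handed in: The stage plate rests level within 0.012 rad (0.7 degrees, about 2 mm at the lip) on the wedge, whose toe is at least 45 mm under the free edge between the rails and whose loop is outside it, the wedge standing flat on the table (tilt under 0.06 rad, toe down) (all of step 2 and y of wedge_loop in the frame of stage below -0.098 m and x of wedge_toe in the frame of stage between -0.06 and 0.06 m and angle between wedge_loop's own z axis and vertical below 0.06 rad and height (world z) of wedge_toe below 0.008 m); the robot touches nothing.
It fails at once if a bystander (jar, strip block or tip box) is shifted by more than 30 mm (distance of any of jar, strip_block, tip_box from where it was at the start of the episode above 0.03 m).
It also fails if it takes over 58 s, if anything falls off the work surface, if the arm or the gripper's body presses on something with over 40 N, if the wrist force passes 120 N, or if a joint passes its speed limit or range.

## Working session

There is one attempt and no reset: what is moved stays moved. The work goes in short steps, Python scripts to look and compute and a shell command to move; the robot and the scene stay as the last step left them, time stands still between calls to the robot, and variables do not carry over. Pictures are saved under pics/ and viewed, and the job is handed in when it is done.

```bash
ls; mkdir -p pics; cat > h.py <<'E'
import numpy as np, cv2
from station import arm, vision, order
def grab(n,fn):
    d=vision.get_image(n); cv2.imwrite(f'pics/{fn}.png',d['img'][:,:,::-1]); np.savez(f'pics/{fn}.npz',**d); return d
def load(fn): return dict(np.load(f'pics/{fn}.npz'))
def RT(d): return cv2.Rodrigues(np.array(d['rvec'],float))[0],np.array(d['tvec'],float).reshape(3)
def ray(d,u,v,z):
    R,t=RT(d); c=-R.T@t; r=R.T@np.array([(u-d['cx'])/d['fx'],(v-d['cy'])/d['fy'],1]); return c+r*(z-c[2])/r[2]
def pt(d,u,v):
    R,t=RT(d); D=d['depth'][int(round(v)),int(round(u))]; return R.T@(D*np.array([(u-d['cx'])/d['fx'],(v-d['cy'])/d['fy'],1])-t)
def proj(d,P):
    R,t=RT(d); p=R@np.array(P)+t; return d['fx']*p[0]/p[2]+d['cx'],d['fy']*p[1]/p[2]+d['cy']
def cloud(d):
    R,t=RT(d); v,u=np.mgrid[:480,:640]; D=d['depth']
    P=np.stack([(u-d['cx'])/d['fx']*D,(v-d['cy'])/d['fy']*D,D],-1); return (P-t)@R
E
python3 - <<'E'
from h import *
np.set_printoptions(precision=4,suppress=True)
for n in ['top','side','wrist']:
    d=grab(n,n+'0'); R,t=RT(d); print(n,-R.T@t,R[2])
s=arm.get_state(); print(s)
E
```

```text
pics
top [ 0.3315 -0.0531  1.3528] [ 0.1961 -0.0183 -0.9804]
side [ 0.4016 -1.0746  0.7641] [ 0.1218  0.8115 -0.5715]
wrist [0.1297 0.5123 0.3732] [ 0.2494 -0.1003 -0.9632]
{'time': 0.15, 'joint_positions': array([ 1.1929,  0.2605, -0.1391,  1.1727,  0.    ,  1.5708]), 'dq': array([ 0.0007, -0.001 ,  0.0047,  0.001 , -0.0004, -0.0023]), 'effort': array([  0.0002, -40.6005,  25.4167,   0.0126,   0.    ,   0.    ]), 'position': array([0.1935, 0.4875, 0.2067]), 'tool_rot': array([[ 0.3689,  0.9295, -0.0006],
       [ 0.9295, -0.3689, -0.0014],
       [-0.0015, -0.    , -1.    ]]), 'wrist_force': array([0.2835, 0.1145, 0.1648]), 'ft_torque': array([ 0.0636, -0.0179,  0.0142]), 'width': 1.000059397192268}
```

View pics/top0.png

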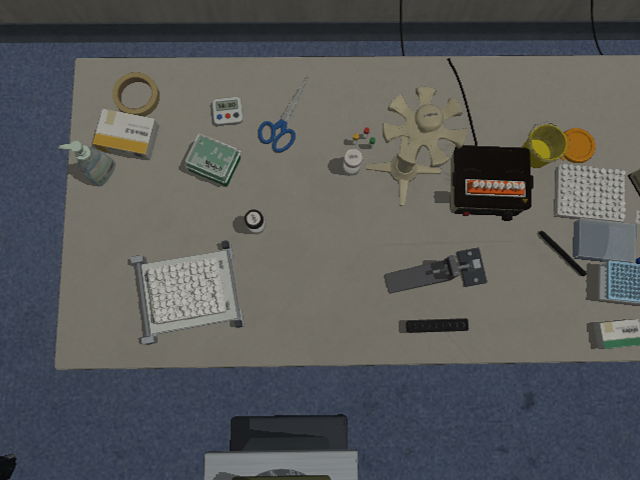

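View pics/side0.png

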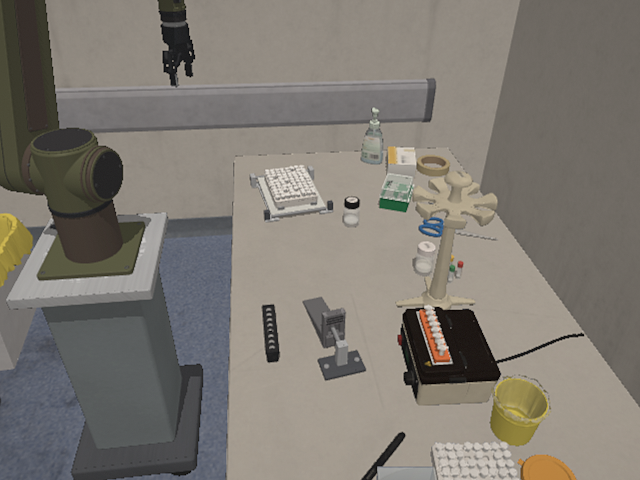

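```bash
python3 - <<'E'
from h import *
np.set_printoptions(precision=4,suppress=True)
d=load('top0'); s=load('side0')
print(d['fx'],d['fy'],d['cx'],d['cy'])
print(proj(d,[.1935,.4875,.2067]),proj(s,[.1935,.4875,.2067]),proj(d,[0,0,0]))
for n,x0,x1,y0,y1 in [('a',110,290,190,360),('b',370,500,230,350)]:
    c=d['img'][y0:y1,x0:x1,::-1]; cv2.imwrite(f'pics/top0{n}.png',cv2.resize(c,None,fx=4.4,fy=3.5 if 0 else 3.5) if 0 else cv2.resize(c,None,fx=3.5*1.25 if n=='b' else 3.5,fy=3.5*1.25 if n=='b' else 3.5,interpolation=cv2.INTER_CUBIC))
c=s['img'][290:385,290:400,::-1]; cv2.imwrite('pics/side0b.png',cv2.resize(c,None,fx=6,fy=6,interpolation=cv2.INTER_CUBIC))
P=cloud(d)
for (u,v) in [(390,285),(435,270),(452,267),(458,265),(470,268),(142,300),(225,245),(149,340),(238,320),(254,217),(137,260)]: print(u,v,P[v,u])
E
```

```text
620.2059723647476 620.2059723647476 315.0945951332093 238.67782031004984
(np.float64(-2.6037917142134006), np.float64(447.7577603037146)) (np.float64(184.88557077966027), np.float64(92.6457919652664)) (np.float64(280.8001229197762), np.float64(529.6057023233116))
390 285 [ 0.4962 -0.2412  0.0017]
435 270 [ 0.5211 -0.3315  0.0508]
452 267 [ 0.5223 -0.3604  0.0829]
458 265 [ 0.539  -0.3941 -0.0001]
470 268 [ 0.5249 -0.4074  0.0476]
142 300 [0.4668 0.2901 0.0359]
225 245 [0.5842 0.1174 0.0305]
149 340 [0.3831 0.2723 0.0357]
238 320 [0.4222 0.0874 0.0336]
254 217 [0.6355 0.0514 0.074 ]
137 260 [0.5531 0.305  0.033 ]
```

View pics/wrist0.png

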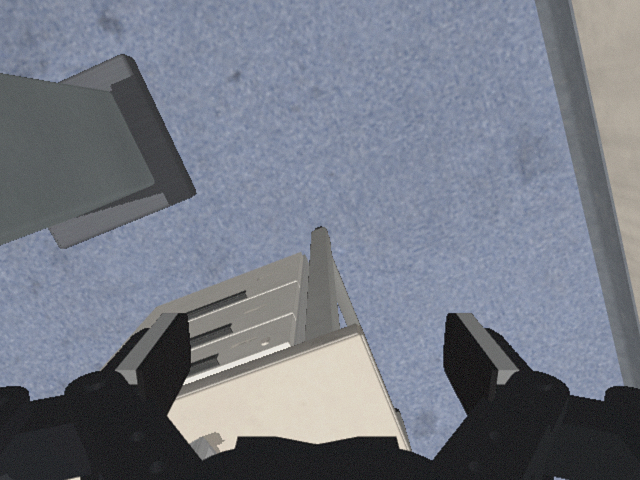

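```bash
sleep 1
```

```text
(no output)
```

View pics/top0a.png

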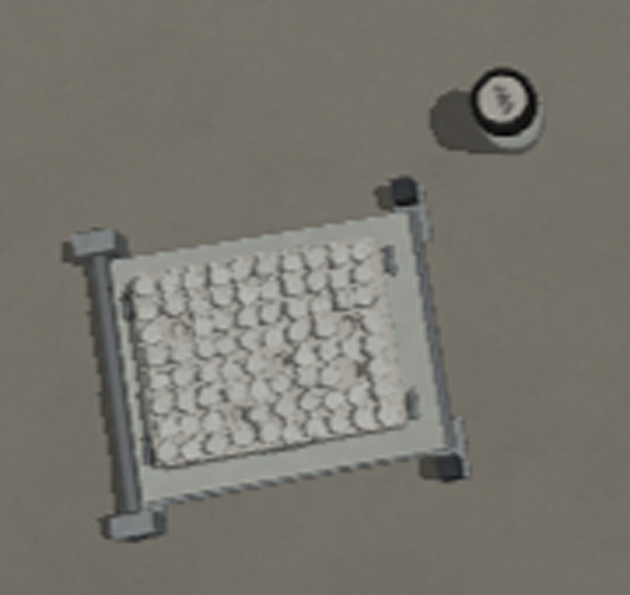

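View pics/top0b.png

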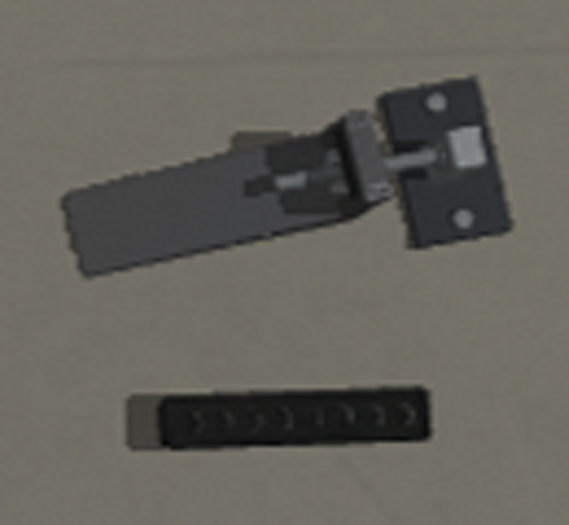

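View pics/side0b.png

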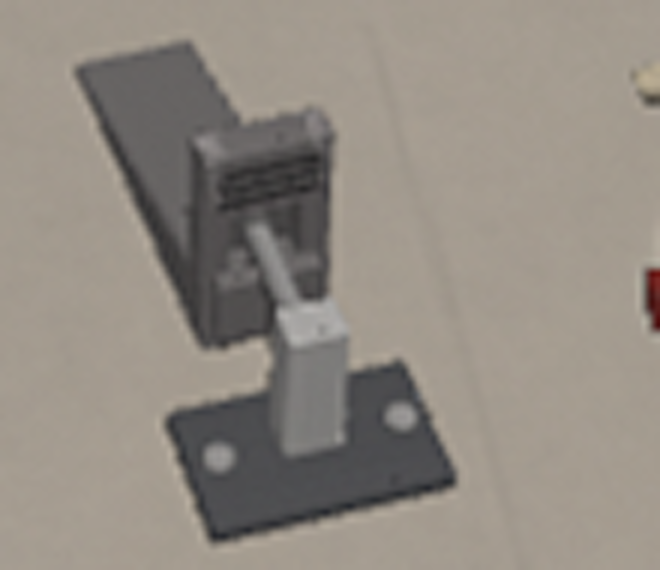

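```bash
python3 - <<'E'
from h import *
np.set_printoptions(precision=4,suppress=True)
d=load('top0'); s=load('side0')
for nm,x0,y0,sc,l in [('a',110,190,3.5,[(403,190,.03),(449,465,.03)]),('b',370,230,4.375,[(62,195,.004),(82,277,.004),(345,118,.084),(372,112,.084),(393,193,.084),(368,203,.084),(247,187,.044),(450,128,.058),(484,126,.058),(488,165,.058),(455,168,.058),(380,97,.003),(475,78,.003),(512,228,.003),(410,248,.003)])]:
    for u,v,z in l: print((u,v),ray(d,x0+(u+.5)/sc-.5,y0+(v+.5)/sc-.5,z))
print('side')
for u,v,z in [(78,68,.004),(190,42,.004),(205,158,.084),(330,135,.084),(195,135,.084),(310,108,.084),(280,308,.058),(325,295,.058),(348,325,.058),(300,345,.058)]: print((u,v),ray(s,290+(u+.5)/6-.5,290+(v+.5)/6-.5,z))
for n,q in (('t',d),('s',s)):
    P=cloud(q); m=(P[...,0]>.44)&(P[...,0]<.6)&(P[...,1]>-.46)&(P[...,1]<-.2)
    k=m&(P[...,2]>.079)&(P[...,2]<.09); Q=P[k]; print(n,'loop top',len(Q),Q.mean(0),cv2.minAreaRect((Q[:,:2]*1000).astype(np.float32)))
    k=m&(P[...,2]>.053)&(P[...,2]<.063)&(P[...,1]<-.385); Q=P[k]; print('upright',len(Q),Q.mean(0))
    k=m&(P[...,2]>.041)&(P[...,2]<.051)&(abs(P[...,0]-.523)<.02); Q=P[k]; print('rod',len(Q),Q[:,1].min(),Q[:,1].max(),Q.mean(0))
E
```

```text
(403, 190) [0.5867 0.1179 0.03  ]
(449, 465) [0.4172 0.0879 0.03  ]
(62, 195) [ 0.52   -0.2281  0.004 ]
(82, 277) [ 0.4786 -0.2366  0.004 ]
(345, 118) [ 0.5441 -0.354   0.084 ]
(372, 112) [ 0.5468 -0.3671  0.084 ]
(393, 193) [ 0.5078 -0.3748  0.084 ]
(368, 203) [ 0.5032 -0.3626  0.084 ]
(247, 187) [ 0.5172 -0.3136  0.044 ]
(450, 128) [ 0.5429 -0.4111  0.058 ]
(484, 126) [ 0.5437 -0.4277  0.058 ]
(488, 165) [ 0.5245 -0.4284  0.058 ]
(455, 168) [ 0.5233 -0.4122  0.058 ]
(380, 97) [ 0.5682 -0.3916  0.003 ]
(475, 78) [ 0.5775 -0.4407  0.003 ]
(512, 228) [ 0.5006 -0.4543  0.003 ]
(410, 248) [ 0.4912 -0.4022  0.003 ]
side
(78, 68) [ 0.4756 -0.2417  0.004 ]
(190, 42) [ 0.5171 -0.2324  0.004 ]
(205, 158) [ 0.5029 -0.3745  0.084 ]
(330, 135) [ 0.543  -0.3688  0.084 ]
(195, 135) [ 0.5011 -0.3641  0.084 ]
(310, 108) [ 0.5387 -0.356   0.084 ]
(280, 308) [ 0.5212 -0.4148  0.058 ]
(325, 295) [ 0.5356 -0.411   0.058 ]
(348, 325) [ 0.5406 -0.424   0.058 ]
(300, 345) [ 0.525  -0.4303  0.058 ]
t loop top 150 [ 0.5251 -0.3633  0.0842] ((525.58349609375, -363.9208679199219), (43.96875762939453, 14.961990356445312), 9.760003089904785)
upright 69 [ 0.5333 -0.4184  0.0578]
rod 129 -0.4259762059696361 -0.3274303178689793 [ 0.5255 -0.3743  0.0468]
s loop top 145 [ 0.5213 -0.368   0.0828] ((521.1409912109375, -366.42449951171875), (43.68863296508789, 15.65384578704834), 9.722450256347656)
upright 87 [ 0.529 -0.423  0.057]
rod 157 -0.4316071611489295 -0.3616014774239906 [ 0.525  -0.3936  0.0459]
```

```bash
python3 -m pendant '[[0,0,0,0,0,7],[0,0,0,0,0,7],[0,0,0,0,0,7],[0,0,0,0,0,7],[0,0,0,0,0,7],[0,0,0,0,0,7],[0,0,0,0,0,7],[0,0,0,0,0,7],[0,0,0,0,0,7],[0,0,0,0,0,7]]' 1 60
cat >> h.py <<'E'
def delta(target,xang=None):
    s=arm.get_state(); R=s['tool_rot']; p=s['position']
    print('t',round(s['time'],2),'pos',np.round(p,4),'xang',round(np.degrees(np.arctan2(R[1,0],R[0,0])),2),'toolz',np.round(R[:,2],4),'F',np.round(s['wrist_force'],1),'w',round(s['width'],3),'j',np.round(s['joint_positions'],2))
    print('tool shift mm',np.round(R.T@(np.array(target)-p)*1000,1))
    if xang is not None: print('turn tool z deg',-(xang-np.degrees(np.arctan2(R[1,0],R[0,0]))))
E
python3 - <<'E'
from h import *
delta([.5235,-.3655,.16],-79.8)
s=load('side0'); c=s['img'][160:230,240:365,::-1]; cv2.imwrite('pics/side0a.png',cv2.resize(c,None,fx=6,fy=6,interpolation=cv2.INTER_CUBIC))
E
```

```text
time: 0.98
position: [0.1935, 0.4876, 0.2069]
tool_rot: [[0.999, -0.035, -0.0], [-0.035, -0.999, -0.001], [-0.0, 0.001, -1.0]]
wrist_force: [-0.3, 0.4, -0.0]
width: 1.0
t 0.98 pos [0.1935 0.4876 0.2069] xang -1.99 toolz [-3.e-04 -8.e-04 -1.e+00] F [-0.3  0.4 -0. ] w 1.0 j [ 1.19  0.26 -0.14  1.17 -0.    2.8 ]
tool shift mm [359.4 841.1  47.5]
turn tool z deg 77.80716029817007
```

View pics/side0a.png

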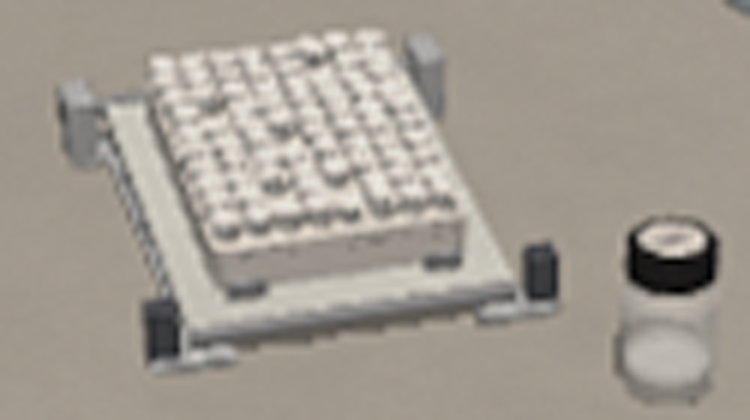

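```bash
python3 -m pendant '[[14,36,0,0,0,0],[14,36,0,0,0,0],[14,36,0,0,0,0],[14,36,0,0,0,0],[14,36,0,0,0,0],[14,36,0,0,0,0],[14,36,0,0,0,0],[14,36,0,0,0,0],[14,36,0,0,0,0],[14,36,0,0,0,0]]'
python3 -m pendant '[[16,35,0,0,0,0],[16,35,0,0,0,0],[16,35,0,0,0,0],[16,35,0,0,0,0],[16,35,0,0,0,0],[16,35,0,0,0,0],[16,35,0,0,0,0],[16,35,0,0,0,0],[16,35,0,0,0,0],[16,35,0,0,0,0]]'
python3 - <<'E'
from h import *
delta([.5235,-.3655,.16],-79.8)
s=load('side0')
for u,v in [(540,248),(161,308)]: print(ray(s,240+(u+.5)/6-.5,160+(v+.5)/6-.5,.03))
E
```

```text
time: 1.82
position: [0.3232, 0.1223, 0.2073]
tool_rot: [[1.0, -0.028, 0.0], [-0.028, -1.0, 0.0], [0.0, -0.0, -1.0]]
wrist_force: [1.0, 0.6, 0.1]
width: 0.999
time: 2.65
position: [0.4732, -0.2323, 0.207]
tool_rot: [[1.0, -0.029, -0.0], [-0.029, -1.0, 0.0], [-0.0, -0.0, -1.0]]
wrist_force: [0.0, 0.0, -0.8]
width: 0.999
t 2.65 pos [ 0.4732 -0.2323  0.207 ] xang -1.68 toolz [-4.e-04  4.e-04 -1.e+00] F [ 0.   0.  -0.8] w 0.999 j [-0.46  0.26 -0.13  1.17  0.    1.14]
tool shift mm [ 54.2 131.7  46.9]
turn tool z deg 78.11715242534736
[0.58279889 0.11722258 0.03      ]
[0.41220651 0.08404557 0.03      ]
```

```bash
python3 -m pendant '[[13,33,0,0,0,0],[13,33,0,0,0,0],[14,33,0,0,0,0],[14,33,0,0,0,0],[0,0,0,0,0,7],[0,0,0,0,0,7],[0,0,0,0,0,7],[0,0,0,0,0,7],[0,0,0,0,0,7],[0,0,0,0,0,7]]' 0.5
python3 -m pendant '[[0,0,0,0,0,7],[0,0,0,0,0,7],[0,0,0,0,0,7],[0,0,0,0,0,7],[0,0,0,0,0,7],[0,0,0,0,0,1],[0,0,0,0,0,0],[0,0,0,0,0,0],[0,0,0,0,0,0],[0,0,0,0,0,0]]'
python3 - <<'E'
from h import *
for n in ['wrist','top','side']: grab(n,n+'1')
delta([.5235,-.3655,.12],-79.8)
d=load('top1');c=d['img'][180:360,360:600,::-1]; cv2.imwrite('pics/top1b.png',cv2.resize(c,None,fx=3,fy=3,interpolation=cv2.INTER_CUBIC))
E
```

```text
time: 3.48
position: [0.523, -0.3638, 0.2067]
tool_rot: [[0.719, -0.695, -0.001], [-0.695, -0.719, 0.001], [-0.001, 0.0, -1.0]]
wrist_force: [-0.1, 1.2, -0.1]
width: 0.498
time: 4.32
position: [0.5233, -0.3638, 0.2072]
tool_rot: [[0.181, -0.984, -0.0], [-0.984, -0.181, 0.0], [-0.0, 0.0, -1.0]]
wrist_force: [-0.3, -0.5, -0.2]
width: 0.499
t 4.47 pos [ 0.5233 -0.3638  0.2073] xang -79.62 toolz [ 0. -0. -1.] F [-0.4  0.2  0. ] w 0.498 j [-0.61  0.46  0.16  1.28 -0.    2.35]
tool shift mm [ 1.7  0.1 87.3]
turn tool z deg 0.18130322822524647
```

View pics/wrist1.png

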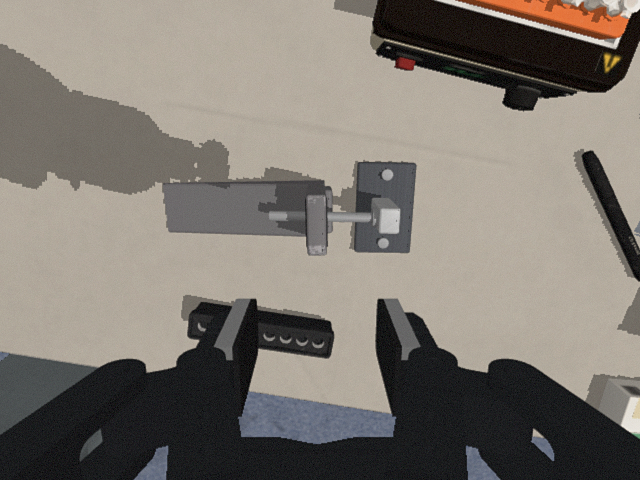

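View pics/side1.png

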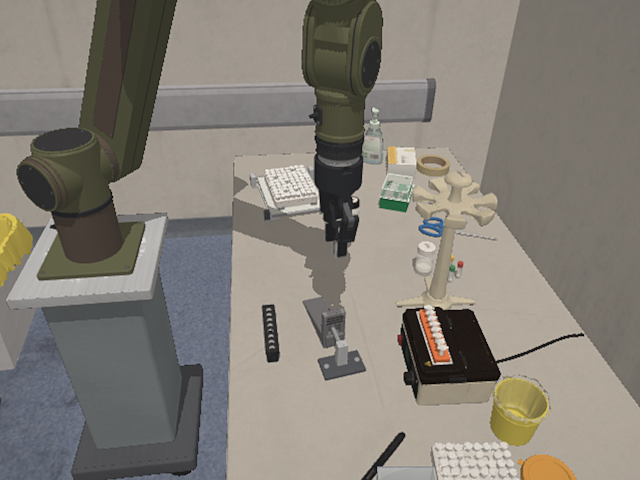

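```bash
python3 - <<'E'
from h import *
np.set_printoptions(precision=4,suppress=True)
d=load('wrist1'); P=cloud(d)
k=(P[...,2]>.078)&(P[...,2]<.09)&(abs(P[...,0]-.523)<.05)&(abs(P[...,1]+.365)<.03)
Q=P[k]; print(len(Q),Q.mean(0),cv2.minAreaRect((Q[:,:2]*1000).astype(np.float32)))
ys,xs=np.nonzero(k);print(xs.min(),xs.max(),ys.min(),ys.max())
for u,v in [(270,216),(270,212),(270,220)]: print('rodend',ray(d,u,v,.044))
print('toe',ray(d,165,183,.004),ray(d,168,232,.004))
print('upright',ray(d,389,219,.058))
E
```

```text
1230 [ 0.5248 -0.3631  0.0838] ((524.0382690429688, -363.1556091308594), (44.16087341308594, 14.6663236618042), 11.363790512084961)
305 326 193 255
rodend [ 0.5161 -0.3277  0.044 ]
rodend [ 0.5193 -0.3272  0.044 ]
rodend [ 0.5129 -0.3281  0.044 ]
toe [ 0.5197 -0.2308  0.004 ] [ 0.4764 -0.2371  0.004 ]
upright [ 0.5332 -0.4177  0.058 ]
```

```bash
python3 -m pendant '[[0,-1,18,0,0,0],[0,0,18,0,0,0],[0,0,18,0,0,0],[0,0,18,0,0,0],[0,0,18,0,0,0],[0,0,18,0,0,0],[0,0,18,0,0,0],[0,0,8,0,0,0],[0,0,7,0,0,0],[0,0,6,0,0,0]]'
python3 - <<'E'
from h import *
for n in ['wrist','side']: grab(n,n+'2')
delta([.5245,-.3632,.06],-79.5)
s=load('side2');c=s['img'][260:400,280:400,::-1]; cv2.imwrite('pics/side2b.png',cv2.resize(c,None,fx=4,fy=4,interpolation=cv2.INTER_CUBIC))
E
```

```text
time: 5.3
position: [0.5245, -0.3638, 0.0601]
tool_rot: [[0.18, -0.984, 0.0], [-0.984, -0.18, -0.0], [0.0, -0.0, -1.0]]
wrist_force: [0.1, -0.9, 0.3]
width: 0.502
t 5.4 pos [ 0.5241 -0.3636  0.0599] xang -79.64 toolz [-5.e-04  4.e-04 -1.e+00] F [0.3 0.6 0.5] w 0.5 j [-0.61  0.54 -0.09  0.94  0.    2.35]
tool shift mm [-0.3 -0.4 -0.1]
turn tool z deg -0.13974708365115873
```

View pics/wrist2.png

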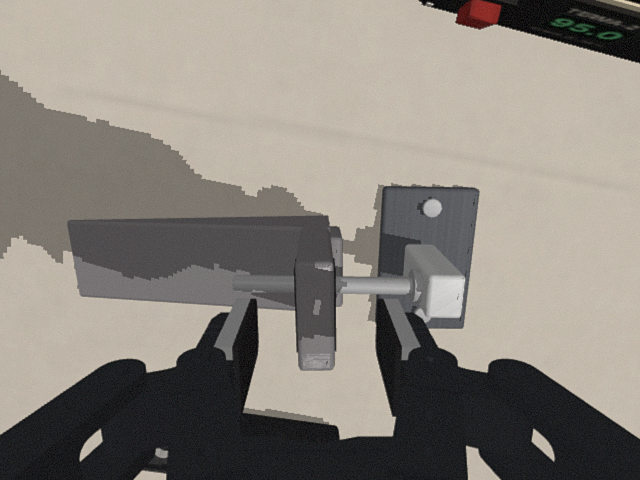

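View pics/side2b.png

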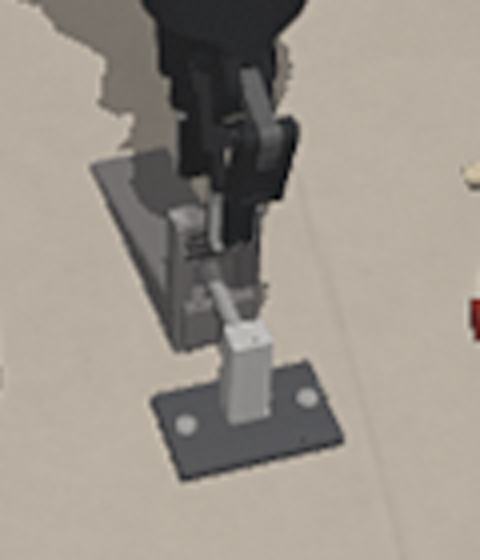

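```bash
python3 - <<'E'
from h import *
np.set_printoptions(precision=4,suppress=True)
for nm in ['side2']:
    d=load(nm);P=cloud(d);I=d['img']
    k=(P[...,2]>.056)&(P[...,2]<.085)&(abs(P[...,0]-.523)<.06)&(P[...,1]<-.375)&(P[...,1]>-.408)
    Q=P[k]; print(len(Q),np.percentile(Q,[2,50,98],axis=0))
    k=(P[...,2]>.06)&(P[...,2]<.08)&(abs(P[...,0]-.523)<.06)&(P[...,1]<-.36)&(P[...,1]>-.374)
    Q=P[k]; print(len(Q),np.percentile(Q,[2,50,98],axis=0))
    print(proj(d,[.5235,-.3655,.07]),proj(d,[.5235,-.395,.07]))
E
```

```text
56 [[ 0.5013 -0.3783  0.058 ]
 [ 0.5071 -0.3761  0.069 ]
 [ 0.5202 -0.3751  0.0847]]
38 [[ 0.4991 -0.3739  0.0605]
 [ 0.5152 -0.3715  0.0657]
 [ 0.5425 -0.3648  0.0783]]
(np.float64(333.8273877654959), np.float64(317.133615500416)) (np.float64(336.11660731707747), np.float64(328.3349635378778))
```

```bash
python3 -m pendant '[[0,0,0,0,0,0],[0,0,0,0,0,0],[0,0,0,0,0,0],[0,0,0,0,0,0],[0,0,0,0,0,0],[0,0,0,0,0,0],[0,0,0,0,0,0],[0,0,0,0,0,0],[0,0,0,0,0,0],[0,0,0,0,0,0]]' 0 80
python3 - <<'E'
from h import *
for n in ['wrist']: grab(n,n+'3')
delta([.5245,-.3632,.06],-79.5)
E
```

```text
time: 6.23
position: [0.5243, -0.3636, 0.0603]
tool_rot: [[0.18, -0.984, -0.0], [-0.984, -0.18, 0.0], [-0.0, 0.0, -1.0]]
wrist_force: [-0.2, 0.2, 0.4]
width: -0.003
t 6.28 pos [ 0.5242 -0.3636  0.0602] xang -79.65 toolz [-1.e-04  1.e-04 -1.e+00] F [-0.1 -0.2  0.2] w -0.002 j [-0.61  0.54 -0.09  0.94  0.    2.35]
tool shift mm [-0.4 -0.3  0.2]
turn tool z deg -0.14721799872778263
```

View pics/wrist3.png

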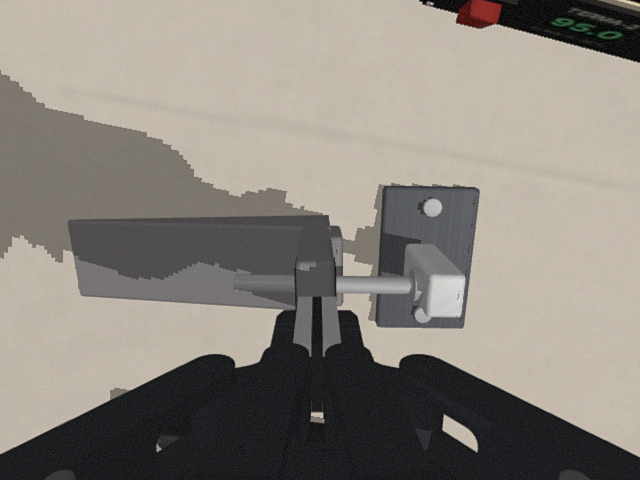

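```bash
python3 - <<'E'
from h import *
np.set_printoptions(precision=4,suppress=True)
d=load('wrist2');R,t=RT(d);print(-R.T@t)
u=np.array([.984,.18]);w=np.array([-.18,.984]);c=np.array([.5245,-.3632])
for a in(-22,22):
  for b in(-7,7):
    for z in (.084,0.056):
      p=c+(a*u+b*w)/1000; print(a,b,z,np.array(proj(d,[*p,z])))
P=cloud(d)
for v in (230,255,270,300,340,360): print(v,P[v,316])
print('tcp',proj(d,[.5243,-.3636,.0602]),proj(d,[.5243,-.3636,.079]))
d3=load('wrist3');P=cloud(d3)
for v in (230,255,270,285,296,300,306,320,340): print(v,P[v,316],P[v,305],P[v,330])
E
```

```text
[ 0.5911 -0.352   0.2268]
-22 -7 0.084 [333.2348 371.2091]
-22 -7 0.056 [330.9096 336.1981]
-22 7 0.084 [296.3416 371.2435]
-22 7 0.056 [299.2928 336.2307]
22 -7 0.084 [334.3525 260.6499]
22 -7 0.056 [331.701  240.1653]
22 7 0.084 [294.5422 260.6995]
22 7 0.056 [297.9658 240.2094]
230 [ 0.5456 -0.3598  0.0354]
255 [ 0.5455 -0.3599  0.0746]
270 [ 0.5431 -0.3603  0.0848]
300 [ 0.5317 -0.3624  0.0843]
340 [ 0.5164 -0.3652  0.085 ]
360 [ 0.5077 -0.3667  0.0842]
tcp (np.float64(315.7788684906948), np.float64(294.05298795288587)) (np.float64(315.643648213866), np.float64(312.9574700711342))
230 [ 0.5457 -0.3596  0.0367] [ 0.5444 -0.3546  0.0351] [ 0.5433 -0.367   0.0216]
255 [ 0.5456 -0.3597  0.076 ] [ 0.5448 -0.3557  0.0757] [ 0.5465 -0.3648  0.0759]
270 [ 0.5429 -0.3602  0.085 ] [ 0.5415 -0.3565  0.0829] [ 0.5434 -0.3652  0.0837]
285 [ 0.5373 -0.3612  0.0846] [ 0.5363 -0.3574  0.0839] [ 0.5378 -0.3662  0.0837]
296 [ 0.5325 -0.3621  0.0832] [ 0.532  -0.3581  0.0835] [ 0.5335 -0.367   0.0835]
300 [ 0.5348 -0.3617  0.0924] [ 0.5339 -0.358   0.0917] [ 0.5355 -0.3664  0.0919]
306 [ 0.5343 -0.3618  0.0963] [ 0.5346 -0.3581  0.0984] [ 0.5348 -0.3665  0.0954]
320 [ 0.5347 -0.3618  0.1076] [ 0.5336 -0.3585  0.1065] [ 0.5353 -0.366   0.1074]
340 [ 0.5342 -0.3619  0.1193] [ 0.5345 -0.3587  0.1209] [ 0.5355 -0.3656  0.1204]
```

```bash
python3 - <<'E'
from h import *
np.set_printoptions(precision=4,suppress=True)
d=grab('side','side3');t=grab('top','top3')
c=d['img'][260:400,280:400,::-1]; cv2.imwrite('pics/side3b.png',cv2.resize(c,None,fx=4,fy=4,interpolation=cv2.INTER_CUBIC))
P=cloud(d)
for v in range(300,325,2): print(v,P[v,334],P[v,338],P[v,342])
print(proj(d,[.5243,-.3636,.0602]))
s=arm.get_state(); print(s['joint_positions'],s['position'])
E
```

```text
300 [ 0.5165 -0.401   0.146 ] [ 0.5196 -0.4233  0.1657] [ 0.526  -0.4261  0.1676]
302 [ 0.5159 -0.4055  0.1454] [ 0.5207 -0.4183  0.1565] [ 0.529  -0.411   0.1491]
304 [ 0.5168 -0.4009  0.1365] [ 0.5247 -0.3969  0.132 ] [ 0.5594 -0.2541 -0.0022]
306 [ 0.521  -0.3776  0.1098] [ 0.5283 -0.378   0.1094] [ 0.5582 -0.261  -0.0014]
308 [ 0.5209 -0.3789  0.106 ] [ 0.5289 -0.3755  0.102 ] [ 0.5403 -0.3553  0.0821]
310 [ 0.5209 -0.3797  0.1019] [ 0.5281 -0.3807  0.102 ] [ 0.5394 -0.3608  0.0823]
312 [ 0.5208 -0.3812  0.0982] [ 0.5288 -0.378   0.0944] [ 0.5386 -0.366   0.0821]
314 [ 0.5225 -0.3721  0.0844] [ 0.5303 -0.3704  0.082 ] [ 0.5385 -0.3674  0.0782]
316 [ 0.5224 -0.3733  0.0806] [ 0.53   -0.373   0.0794] [ 0.5385 -0.3684  0.0741]
318 [ 0.5226 -0.3728  0.0749] [ 0.5305 -0.3713  0.0726] [ 0.5385 -0.3696  0.0701]
320 [ 0.5224 -0.3748  0.0716] [ 0.5306 -0.3715  0.0676] [ 0.5387 -0.3694  0.0647]
322 [ 0.523  -0.3726  0.0643] [ 0.5303 -0.374   0.0649] [ 0.5384 -0.3717  0.0617]
324 [ 0.5229 -0.3739  0.0604] [ 0.5329 -0.3613  0.0468] [ 0.5394 -0.3681  0.0528]
(np.float64(333.9576569639158), np.float64(320.1557805217267))
[-0.6064  0.5391 -0.0939  0.9379 -0.      2.3544] [ 0.5243 -0.3637  0.0602]
```

View pics/side3b.png

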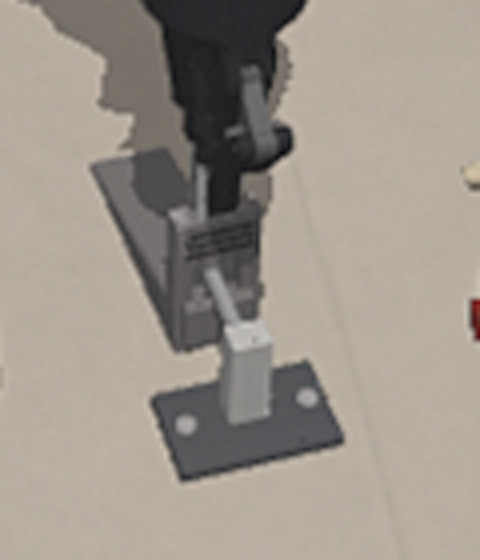

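```bash
python3 -m pendant '[[0,0,0,0,0,0],[0,0,0,0,0,0],[0,0,0,0,0,0],[0,0,0,0,0,0],[0,0,0,0,0,0],[0,0,5,0,0,0],[0,0,6,0,0,0],[0,0,6,0,0,0],[0,0,6,0,0,0],[0,0,5,0,0,0]]' 0.5
python3 - <<'E'
from h import *
for n in ['wrist','side']: grab(n,n+'4')
delta([.5245,-.3632,.03],-79.5)
d=load('side4')
c=d['img'][260:400,280:400,::-1]; cv2.imwrite('pics/side4b.png',cv2.resize(c,None,fx=4,fy=4,interpolation=cv2.INTER_CUBIC))
E
```

```text
time: 7.22
position: [0.5238, -0.3634, 0.0311]
tool_rot: [[0.18, -0.984, -0.001], [-0.984, -0.18, 0.001], [-0.001, 0.001, -1.0]]
wrist_force: [-0.1, 0.3, -0.4]
width: 0.501
t 7.32 pos [ 0.5233 -0.363   0.0307] xang -79.65 toolz [-0.0022  0.0015 -1.    ] F [ 0.3  0.3 -0.3] w 0.497 j [-0.61  0.56 -0.13  0.88  0.    2.35]
tool shift mm [ 0.4 -1.1  0.7]
turn tool z deg -0.14669474088645984
```

View pics/side4b.png

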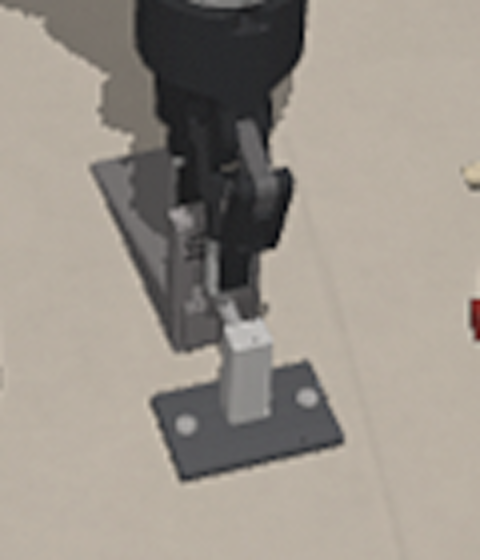

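View pics/wrist4.png

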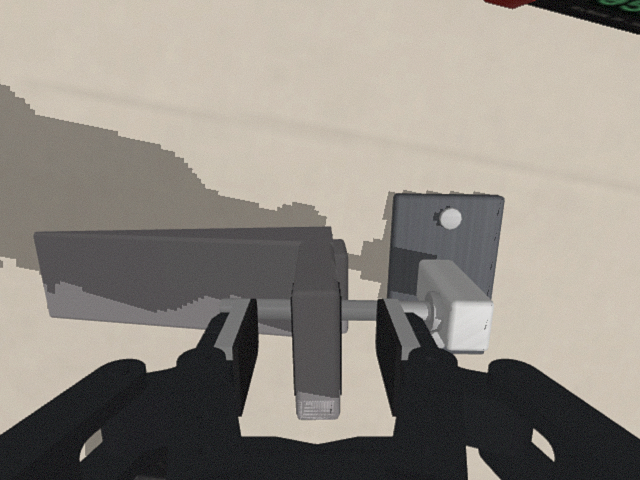

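```bash
python3 -m pendant '[[0,0,0,0,0,0],[0,0,0,0,0,0],[0,0,0,0,0,0],[0,0,0,0,0,0],[0,0,0,0,0,0],[0,0,0,0,0,0],[0,0,0,0,0,0],[0,0,0,0,0,0],[0,0,0,0,0,0],[0,0,0,0,0,0]]' 0 80
python3 - <<'E'
from h import *
for n in ['wrist','side']: grab(n,n+'5')
delta([.5245,-.3632,.03],-79.5)
d=load('side5')
c=d['img'][260:400,280:400,::-1]; cv2.imwrite('pics/side5b.png',cv2.resize(c,None,fx=4,fy=4,interpolation=cv2.INTER_CUBIC))
E
```

```text
time: 8.15
position: [0.5246, -0.3638, 0.0328]
tool_rot: [[0.18, -0.984, 0.001], [-0.984, -0.18, -0.0], [0.0, -0.001, -1.0]]
wrist_force: [-0.2, 1.3, 4.8]
width: 0.151
t 8.25 pos [ 0.5246 -0.3638  0.0327] xang -79.64 toolz [ 7.e-04 -4.e-04 -1.e+00] F [-0.8  0.7  5.6] w 0.147 j [-0.61  0.56 -0.13  0.88  0.    2.35]
tool shift mm [-0.6  0.   2.7]
turn tool z deg -0.14393214090536333
```

View pics/side5b.png

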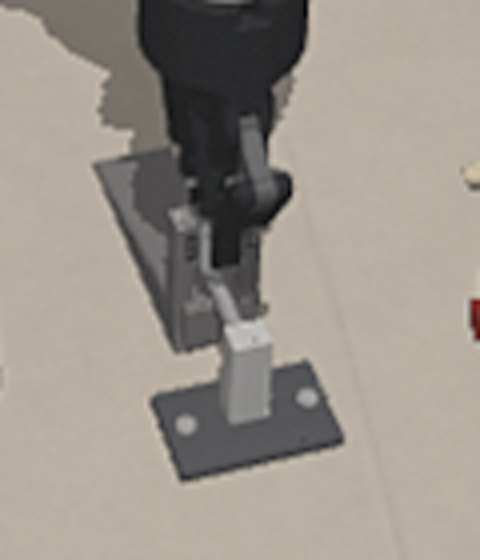

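View pics/wrist5.png

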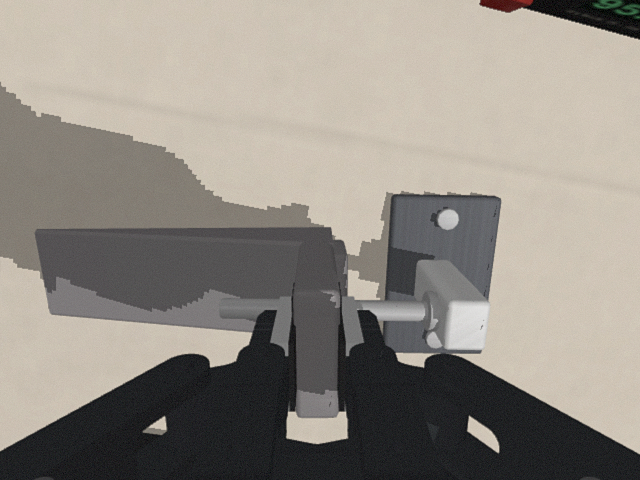

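```bash
python3 -m pendant '[[0,0,-1,0,0,0],[0,0,-1,0,0,0],[0,0,-1,0,0,0],[-5,0,0,0,0,0],[-9,0,0,0,0,0],[-12,0,0,0,0,0],[-12,0,0,0,0,0],[-12,0,0,0,0,0],[-10,0,0,0,0,0],[-5,0,0,0,0,0]]'
python3 -m pendant '[[-8,0,0,0,0,0],[-8,0,0,0,0,0],[-4,0,0,0,0,0],[0,0,0,0,0,0],[0,0,0,0,0,0],[0,0,0,0,0,0],[0,0,0,0,0,0],[0,0,0,0,0,0],[0,0,0,0,0,0],[0,0,0,0,0,0]]'
python3 - <<'E'
from h import *
for n in ['wrist','side','top']: grab(n,n+'6')
delta([.5245,-.3632,.03],-79.5)
d=load('side6')
c=d['img'][230:400,260:400,::-1]; cv2.imwrite('pics/side6b.png',cv2.resize(c,None,fx=3.5,fy=3.5,interpolation=cv2.INTER_CUBIC))
E
```

```text
time: 9.08
position: [0.5118, -0.2974, 0.0353]
tool_rot: [[0.181, -0.983, -0.001], [-0.983, -0.181, 0.001], [-0.001, 0.001, -1.0]]
wrist_force: [-0.4, 0.2, -2.8]
width: 0.149
time: 9.92
position: [0.509, -0.2803, 0.0352]
tool_rot: [[0.179, -0.984, -0.0], [-0.984, -0.179, -0.0], [0.0, 0.0, -1.0]]
wrist_force: [-0.5, -0.2, -1.8]
width: 0.148
t 10.07 pos [ 0.509  -0.2802  0.0352] xang -79.66 toolz [-0.  0. -1.] F [-0.5 -0.8 -2.1] w 0.146 j [-0.5   0.48 -0.28  0.81  0.    2.46]
tool shift mm [84.5 -0.3  5.2]
turn tool z deg -0.1557548776438722
```

View pics/side6b.png

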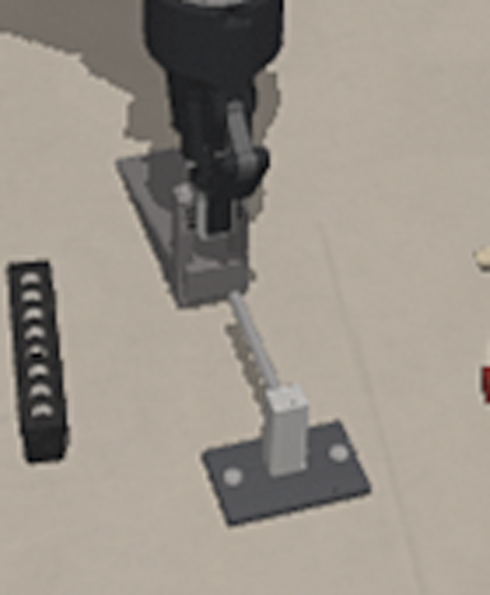

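View pics/wrist6.png

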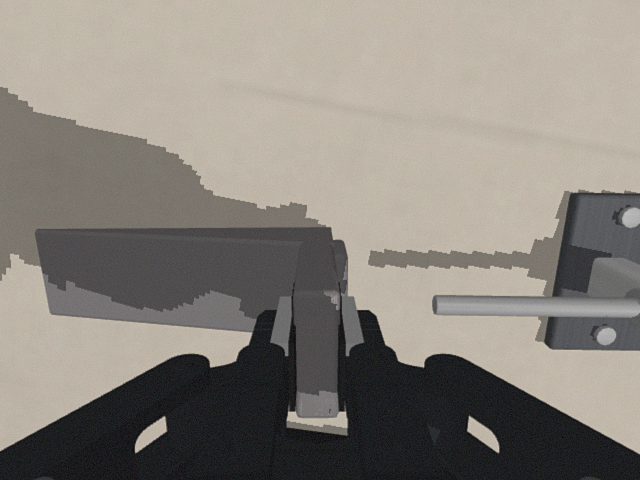

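View pics/top6.png

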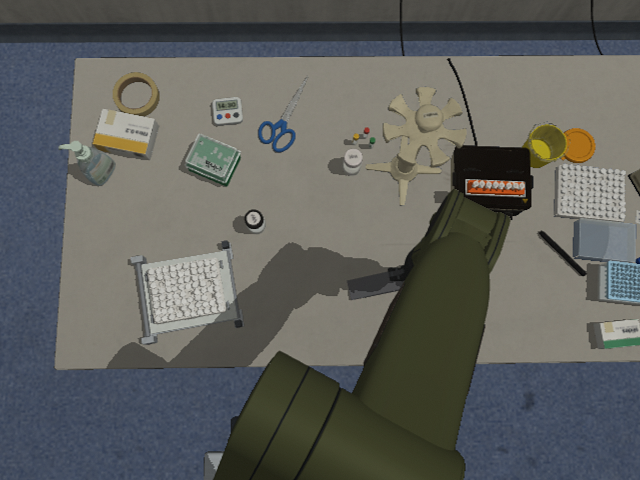

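```bash
python3 -m pendant '[[-6,-6,-4,0,0,0],[-15,-6,-4,0,0,0],[-20,-6,0,0,0,0],[-20,-6,0,0,0,0],[-20,-6,0,0,0,0],[-20,-6,0,0,0,0],[-20,-6,0,0,0,0],[-20,-6,0,0,0,0],[-20,-6,0,0,0,0],[-20,-6,0,0,0,0]]'
python3 -m pendant '[[-14,-1,0,0,0,0],[-10,0,0,0,0,0],[-4,0,0,0,0,0],[0,0,0,0,0,0],[0,0,0,0,0,0],[0,0,0,0,0,0],[0,0,0,0,0,0],[0,0,0,0,0,0],[0,0,0,0,0,0],[0,0,0,0,0,0]]'
python3 - <<'E'
from h import *
for n in ['wrist','side','top']: grab(n,n+'7')
delta([.532,-.0637,.0352],-79.5)
d=load('side7')
c=d['img'][130:300,220:380,::-1]; cv2.imwrite('pics/side7b.png',cv2.resize(c,None,fx=3.5,fy=3.5,interpolation=cv2.INTER_CUBIC))
d=load('top7')
c=d['img'][180:360,110:350,::-1]; cv2.imwrite('pics/top7b.png',cv2.resize(c,None,fx=3.3,fy=3.3,interpolation=cv2.INTER_CUBIC))
E
```

```text
time: 10.9
position: [0.5359, -0.0896, 0.0438]
tool_rot: [[0.18, -0.984, 0.001], [-0.984, -0.18, 0.0], [-0.0, -0.001, -1.0]]
wrist_force: [0.5, 0.7, -1.9]
width: 0.147
time: 11.73
position: [0.5315, -0.0639, 0.0433]
tool_rot: [[0.179, -0.984, -0.0], [-0.984, -0.179, -0.0], [0.0, 0.0, -1.0]]
wrist_force: [-0.4, -0.0, -2.5]
width: 0.147
t 11.88 pos [ 0.5314 -0.0637  0.0433] xang -79.66 toolz [-1.e-04 -0.e+00 -1.e+00] F [ 0.9  1.1 -2.7] w 0.146 j [-0.12  0.4  -0.39  0.78 -0.    2.84]
tool shift mm [ 0.1 -0.6  8.1]
turn tool z deg -0.16311162711954807
```

View pics/side7b.png

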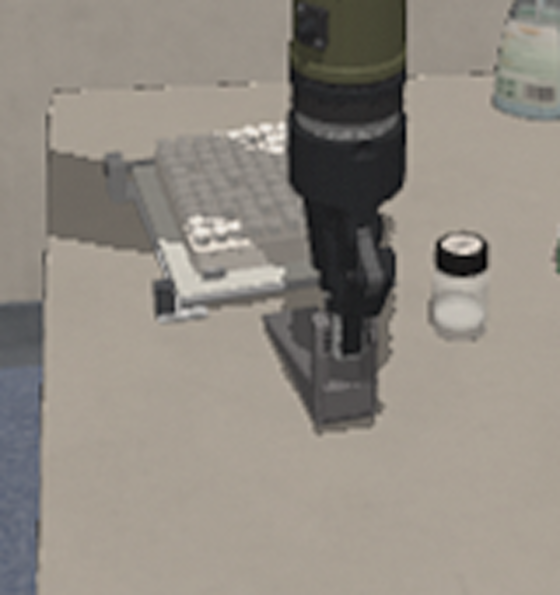

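View pics/wrist7.png

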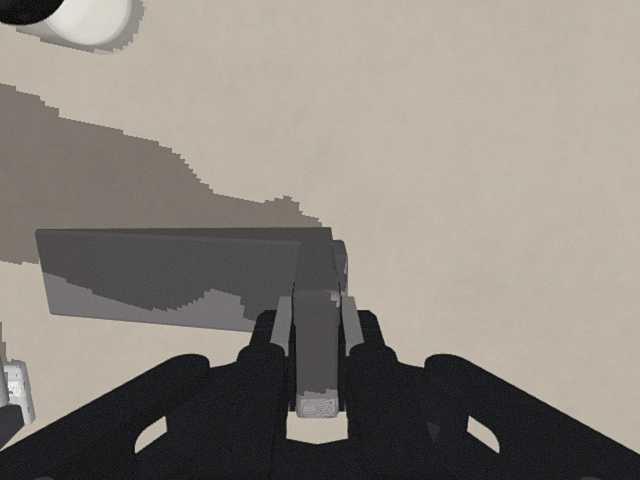

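View pics/top7b.png

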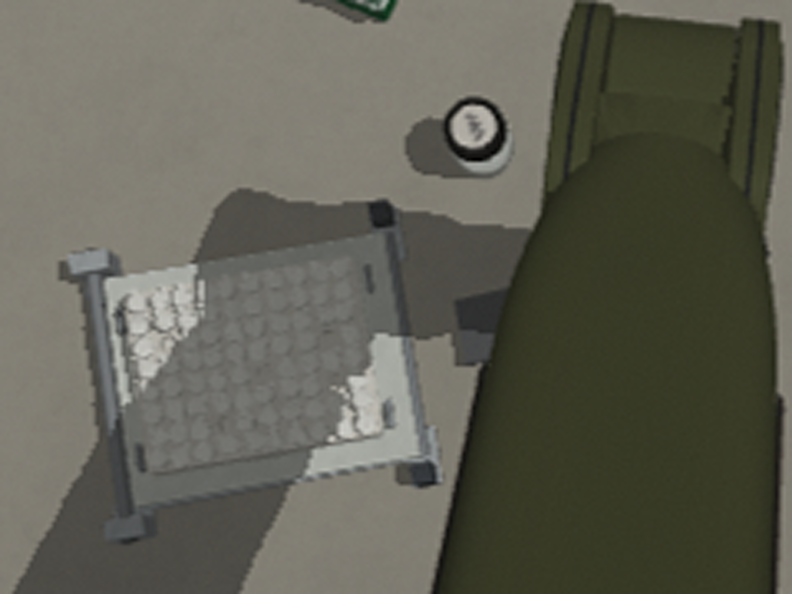

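```bash
python3 - <<'E'
from h import *
np.set_printoptions(precision=4,suppress=True)
d=load('top7')
c=d['img'][255:310,225:280,::-1]; cv2.imwrite('pics/top7c.png',cv2.resize(cv2.convertScaleAbs(c,alpha=1.8),None,fx=10,fy=10,interpolation=cv2.INTER_CUBIC))
d=load('wrist7'); P=cloud(d)
for u,v in [(45,240),(60,245),(60,270),(65,300),(58,305),(120,300),(200,300),(250,305)]: print((u,v),P[v,u])
print('ray',ray(d,36,231,.014),ray(d,50,313,.014))
E
```

```text
(45, 240) [0.5241 0.0656 0.0149]
(60, 245) [0.5238 0.0571 0.0174]
(60, 270) [0.5111 0.0571 0.0171]
(65, 300) [0.496  0.0543 0.0173]
(58, 305) [0.4924 0.0579 0.0168]
(120, 300) [0.5033 0.0258 0.0222]
(200, 300) [ 0.5142 -0.0135  0.031 ]
(250, 305) [ 0.5177 -0.0365  0.0351]
ray [0.5275 0.0704 0.014 ] [0.4858 0.0634 0.014 ]
```

View pics/top7c.png

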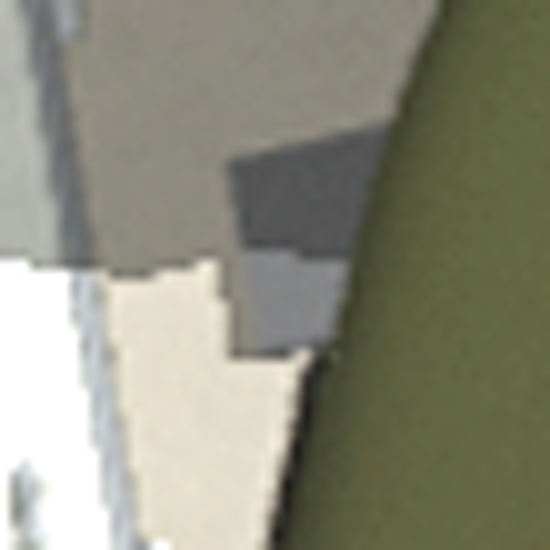

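```bash
python3 -m pendant '[[0,0,3,0,0,0],[0,0,3,0,0,0],[0,0,2,0,0,0],[0,0,1,0,0,0],[0,0,1,0,0,0],[0,0,0.5,0,0,0],[0,0,0,0,0,0],[0,0,0,0,0,0],[0,0,0,0,0,0],[0,0,0,0,0,0]]'
python3 -m pendant '[[-4,0,0,0,0,0],[-6,0,0,0,0,0],[-6,0,0,0,0,0],[-6,0,0,0,0,0],[-6,0,0,0,0,0],[-6,0,0,0,0,0],[-6,0,0,0,0,0],[-4,0,0,0,0,0],[0,0,0,0,0,0],[0,0,0,0,0,0]]'
python3 - <<'E'
from h import *
for n in ['wrist','side']: grab(n,n+'8')
delta([.5096,.0582,.0328],-79.5)
d=load('side8')
c=d['img'][130:270,220:380,::-1]; cv2.imwrite('pics/side8b.png',cv2.resize(c,None,fx=4,fy=4,interpolation=cv2.INTER_CUBIC))
E
```

```text
time: 12.72
position: [0.5316, -0.0635, 0.0328]
tool_rot: [[0.18, -0.984, 0.0], [-0.984, -0.18, -0.0], [0.0, -0.0, -1.0]]
wrist_force: [-0.8, -0.2, -2.4]
width: 0.145
time: 13.55
position: [0.5235, -0.02, 0.0328]
tool_rot: [[0.18, -0.984, 0.0], [-0.984, -0.18, -0.0], [0.0, 0.0, -1.0]]
wrist_force: [-0.7, 0.1, -3.1]
width: 0.147
t 13.65 pos [ 0.5237 -0.0204  0.0328] xang -79.65 toolz [ 2.e-04 -3.e-04 -1.e+00] F [-0.1  0.6 -2.1] w 0.145 j [-0.04  0.4  -0.43  0.74 -0.    2.92]
tool shift mm [-79.8  -0.2   0. ]
turn tool z deg -0.14823190305597223
```

View pics/side8b.png

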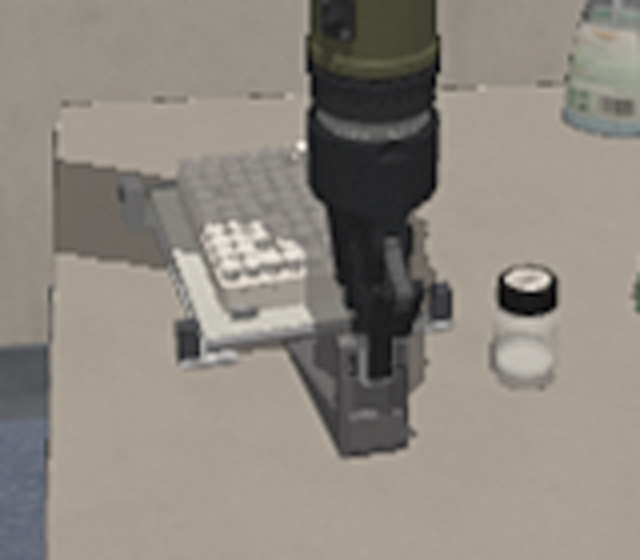

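View pics/wrist8.png

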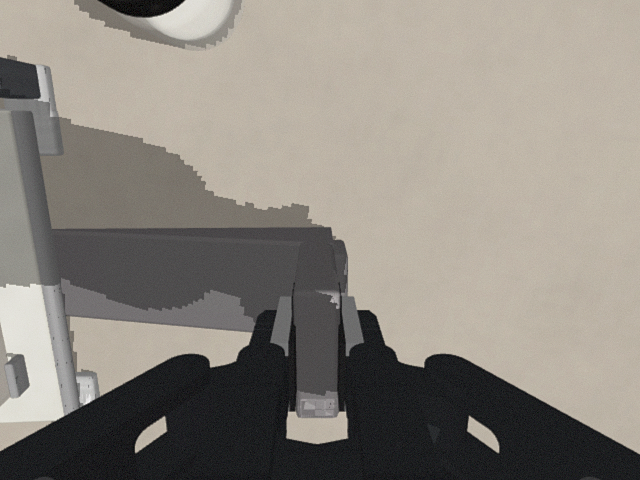

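```bash
python3 -m pendant '[[0,0,1,0,0,0],[-4,0,0,0,0,0],[-6,0,0,0,0,0],[-6,0,0,0,0,0],[-6,0,0,0,0,0],[-6,0,0,0,0,0],[-6,0,0,0,0,0],[-4,0,0,0,0,0],[0,0,0,0,0,0],[0,0,0,0,0,0]]'
python3 -m pendant '[[-4,0,0,0,0,0],[-6,0,0,0,0,0],[-6,0,0,0,0,0],[-6,0,0,0,0,0],[-4,0,0,0,0,0],[0,0,0,0,0,0],[0,0,0,0,0,0],[0,0,0,0,0,0],[0,0,0,0,0,0],[0,0,0,0,0,0]]'
python3 - <<'E'
from h import *
for n in ['wrist','side','top']: grab(n,n+'9')
delta([.5096,.0582,.0328],-79.5)
d=load('side9')
c=d['img'][130:270,220:380,::-1]; cv2.imwrite('pics/side9b.png',cv2.resize(c,None,fx=4,fy=4,interpolation=cv2.INTER_CUBIC))
E
```

```text
time: 14.48
position: [0.5183, 0.0164, 0.0327]
tool_rot: [[0.179, -0.984, 0.003], [-0.984, -0.179, -0.002], [0.003, -0.003, -1.0]]
wrist_force: [1.6, -4.6, 4.5]
width: 0.145
time: 15.32
position: [0.5136, 0.042, 0.0327]
tool_rot: [[0.179, -0.984, 0.003], [-0.984, -0.179, -0.002], [0.003, -0.003, -1.0]]
wrist_force: [2.2, -5.0, 4.8]
width: 0.15
t 15.47 pos [0.5136 0.042  0.0327] xang -79.68 toolz [ 0.0031 -0.0022 -1.    ] F [ 0.8 -5.3  5. ] w 0.146 j [ 0.08  0.38 -0.46  0.73 -0.    3.04]
tool shift mm [-16.7   1.   -0.1]
turn tool z deg -0.1834877203263403
```

View pics/side9b.png

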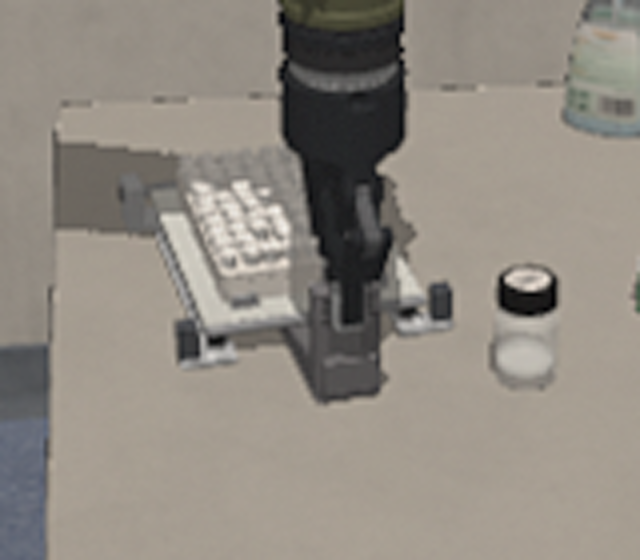

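View pics/wrist9.png

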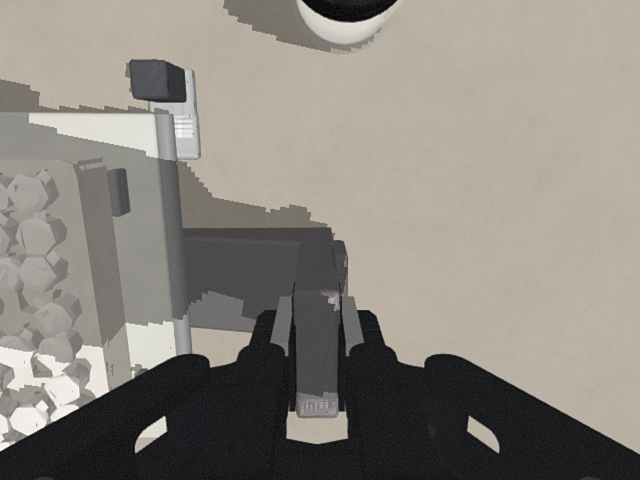

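```bash
cat >> h.py <<'E'
def plate(fn):
    d=load(fn);P=cloud(d);R=np.array([[.984,.18],[-.18,.984]]);M=np.array([.5015,.1025])
    S=(P[...,:2]-M)@R.T*1000; S[...,1]-=92; z=P[...,2]*1000
    c=d['img'].astype(int); br=(c.min(-1)>110)&(c.max(-1)-c.min(-1)<40)
    for x0,x1 in((-72,-62),(-60,-30),(-30,-10),(10,30),(30,60),(62,72)):
        k=(S[...,0]>x0)&(S[...,0]<x1)&(S[...,1]>-88)&(S[...,1]<-80)&(z>8)&(z<45)
        if k.sum()>5: print('plate front strip x',x0,x1,k.sum(),np.round(np.percentile(z[k],[10,50,90]),1))
    for sx in (-87,87):
        k=(abs(S[...,0]-sx)<7)&(abs(S[...,1]+92)<7)&(z>24)&(z<36)
        if k.sum()>3: print('post',sx,k.sum(),np.round(np.percentile(z[k],[10,50,90]),1),np.round(np.mean(S[k],0),1))
    for sx in (-68,68):
        k=(abs(S[...,0]-sx)<5)&(S[...,1]>-86)&(S[...,1]<80)&(z>8)&(z<45)
        if k.sum()>20:
            p=np.polyfit(S[k][:,1],z[k],1); print('side strip slope rad',sx,k.sum(),round(p[0],4),'z at -90',np.polyval(p,-90),'z at 98',np.polyval(p,98), S[k][:,1].max())
E
python3 - <<'E'
from h import *
for n in ['wrist0','wrist8','wrist9','side0','side9','top0','top9']: print(n); plate(n)
E
```

```text
wrist0
wrist8
plate front strip x -72 -62 283 [16.1 16.8 17.7]
plate front strip x -60 -30 956 [16.  16.9 17.7]
plate front strip x -30 -10 713 [16.1 16.9 17.8]
plate front strip x 10 30 820 [16.1 17.  17.9]
plate front strip x 30 60 1115 [16.1 16.9 17.8]
plate front strip x 62 72 160 [15.7 16.7 17.3]
post 87 309 [24.6 26.6 29. ] [ 85.6 -98.1]
side strip slope rad -68 956 0.0731 z at -90 16.441815921879922 z at 98 30.192202352129307 -58.476420943589005
side strip slope rad 68 36 -0.3318 z at -90 17.746692503007075 z at 98 -44.63790796153392 -84.23537065824515
wrist9
plate front strip x -72 -62 55 [26.  26.8 27.4]
plate front strip x -60 -30 143 [25.9 26.6 27.4]
plate front strip x -30 -10 739 [25.8 26.6 27.4]
plate front strip x 10 30 876 [25.8 26.6 27.4]
plate front strip x 30 60 1474 [25.8 26.7 27.5]
plate front strip x 62 72 545 [25.8 26.6 27.4]
post 87 1416 [28.6 29.9 30.8] [ 86.3 -92.4]
side strip slope rad -68 253 0.0176 z at -90 26.55550801050179 z at 98 29.86438697907024 -69.77531243281118
side strip slope rad 68 3786 0.0194 z at -90 26.53683924157326 z at 98 30.1756704902245
[... 1109 characters left out ...]
e front strip x -30 -10 34 [13.4 17.2 20.8]
plate front strip x 10 30 34 [14.5 18.3 20.1]
plate front strip x 30 60 48 [13.9 16.8 21.4]
plate front strip x 62 72 16 [14.1 16.4 19. ]
post -87 38 [27.7 30.4 33.8] [-86.9 -92. ]
post 87 40 [26.9 30.2 33.1] [ 86.6 -92.3]
side strip slope rad -68 382 0.0653 z at -90 17.30453436344073 z at 98 29.571714699794445 79.73999473028115
side strip slope rad 68 290 0.0756 z at -90 16.953861044081115 z at 98 31.163895653373096 79.97724951766142
top9
side strip slope rad -68 139 -0.019 z at -90 31.39610056545508 z at 98 27.825497637859996 79.6882634522581
side strip slope rad 68 182 0.011 z at -90 28.24143104886169 z at 98 30.304197114643245 79.33934784299342
```

```bash
python3 -m pendant '[[-3,0,0,0,0,0],[-4,0,0,0,0,0],[-4,0,0,0,0,0],[-4,0,0,0,0,0],[-2,0,0,0,0,0],[0,0,0,0,0,0],[0,0,0,0,0,0],[0,0,0,0,0,0],[0,0,0,0,0,0],[0,0,0,0,0,0]]'
python3 - <<'E'
from h import *
for n in ['wrist','side']: grab(n,n+'10')
delta([.5096,.0582,.0328],-79.5)
plate('wrist10')
E
```

```text
time: 16.3
position: [0.5106, 0.0582, 0.0327]
tool_rot: [[0.179, -0.984, 0.003], [-0.984, -0.179, -0.003], [0.004, -0.003, -1.0]]
wrist_force: [1.3, -7.2, 5.0]
width: 0.15
t 16.4 pos [0.5106 0.0582 0.0327] xang -79.7 toolz [ 0.0032 -0.0033 -1.    ] F [ 1.7 -7.1  6. ] w 0.148 j [ 0.12  0.38 -0.46  0.73 -0.    3.08]
tool shift mm [-0.2  1.  -0.1]
turn tool z deg -0.2007420201109369
plate front strip x -30 -10 711 [29.  29.7 30.5]
plate front strip x 10 30 897 [29.  29.8 30.6]
plate front strip x 30 60 1517 [29.  29.8 30.6]
plate front strip x 62 72 569 [28.9 29.8 30.6]
post 87 1380 [28.8 30.  30.9] [ 86.3 -92.1]
side strip slope rad -68 110 -0.0248 z at -90 30.53249822637892 z at 98 25.86488193856968 -60.138938373944626
side strip slope rad 68 4924 0.0021 z at -90 29.76795506997216 z at 98 30.16804390359031 -14.34228652579479
```

View pics/wrist10.png

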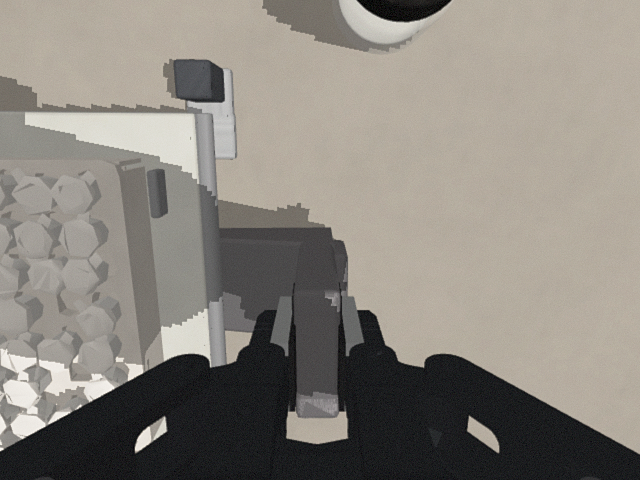

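```bash
python3 -m pendant '[[0,0,0,0,0,0],[0,0,0,0,0,0],[0,0,0,0,0,0],[0,0,0,0,0,0],[0,0,0,0,0,0],[0,0,0,0,0,0],[0,0,0,0,0,0],[0,0,0,0,0,0],[0,0,0,0,0,0],[0,0,0,0,0,0]]' 0.42
python3 - <<'E'
from h import *
for n in ['wrist','side']: grab(n,n+'11')
delta([.5096,.0582,.0328],-79.5)
plate('wrist11')
E
```

```text
time: 17.23
position: [0.509, 0.0595, 0.0318]
tool_rot: [[0.18, -0.984, 0.0], [-0.984, -0.18, 0.0], [-0.0, -0.0, -1.0]]
wrist_force: [-0.0, 0.6, 0.4]
width: 0.419
t 17.33 pos [0.509  0.0595 0.0318] xang -79.65 toolz [ 0.  0. -1.] F [0.1 0.3 0.1] w 0.421 j [ 0.12  0.38 -0.46  0.73  0.    3.08]
tool shift mm [ 1.3 -0.3 -1. ]
turn tool z deg -0.14918950007329101
plate front strip x -30 -10 671 [29.1 29.8 30.5]
plate front strip x 10 30 906 [29.  29.8 30.6]
plate front strip x 30 60 1522 [29.  29.8 30.6]
plate front strip x 62 72 562 [29.  29.8 30.6]
post 87 1417 [28.7 30.  31. ] [ 86.3 -92.1]
side strip slope rad 68 5030 0.0029 z at -90 29.780578629339107 z at 98 30.32149925948817 -14.008392672491226
```

View pics/wrist11.png

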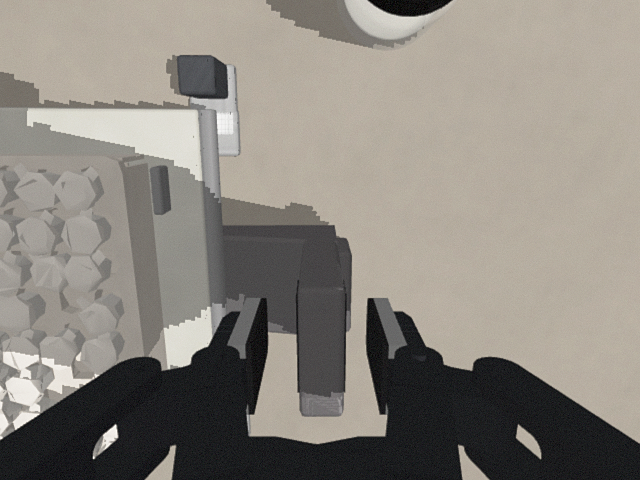

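Both fingers are clear of the loop and the plate is holding level, so I'll retreat upwards and look again.

```bash
python3 -m pendant '[[0,0,-3,0,0,0],[0,0,-8,0,0,0],[0,0,-15,0,0,0],[0,0,-20,0,0,0],[0,0,-20,0,0,0],[0,0,-20,0,0,0],[0,0,-20,0,0,0],[0,0,-20,0,0,0],[0,0,-10,0,0,0],[0,0,0,0,0,0]]'
python3 - <<'E'
from h import *
np.set_printoptions(precision=4,suppress=True)
for n in ['wrist','side','top']: grab(n,n+'12')
delta([.5096,.0582,.0328],-79.5)
plate('wrist12')
d=load('wrist12');P=cloud(d)
k=(P[...,2]>.078)&(P[...,2]<.09)&(abs(P[...,0]-.51)<.05)&(abs(P[...,1]-.058)<.03); Q=P[k]; print('loop top',len(Q),Q.mean(0),np.percentile(Q[:,2],[5,95]),cv2.minAreaRect((Q[:,:2]*1000).astype(np.float32)))
A=np.c_[Q[:,:2]-Q[:,:2].mean(0),np.ones(len(Q))]; print('loop top plane',np.linalg.lstsq(A,Q[:,2],rcond=None)[0])
d=load('side12'); c=d['img'][130:270,220:380,::-1]; cv2.imwrite('pics/side12b.png',cv2.resize(c,None,fx=4,fy=4,interpolation=cv2.INTER_CUBIC))
E
```

```text
time: 18.17
position: [0.5111, 0.0597, 0.1708]
tool_rot: [[0.18, -0.984, 0.006], [-0.984, -0.18, 0.001], [0.0, -0.006, -1.0]]
wrist_force: [-0.1, 0.0, 0.2]
width: 0.417
t 18.32 pos [0.5084 0.0594 0.167 ] xang -79.65 toolz [-0.0013 -0.0002 -1.    ] F [-0.8 -0.6 -0.9] w 0.423 j [ 0.12  0.26 -0.25  1.07 -0.    3.08]
tool shift mm [  1.4  -1.2 134.2]
turn tool z deg -0.14585625160023596
plate front strip x -60 -30 357 [28.9 29.7 30.7]
plate front strip x -30 -10 270 [28.9 29.8 30.6]
plate front strip x 10 30 293 [29.  29.8 30.7]
plate front strip x 30 60 483 [28.9 29.8 30.7]
plate front strip x 62 72 173 [29.  29.9 30.9]
post 87 374 [28.8 30.  31.1] [ 86.3 -91.8]
side strip slope rad -68 393 0.0037 z at -90 29.761048961260425 z at 98 30.46004053072384 75.30487561647087
side strip slope rad 68 3560 0.0022 z at -90 29.83616981603004 z at 98 30.246823185066102 79.95917194138136
loop top 1540 [0.5114 0.0586 0.0838] [0.0823 0.0851] ((510.408203125, 58.613182067871094), (43.707786560058594, 15.089900016784668), 10.732945442199707)
loop top plane [-0.0108  0.004   0.0838]
```

View pics/wrist12.png

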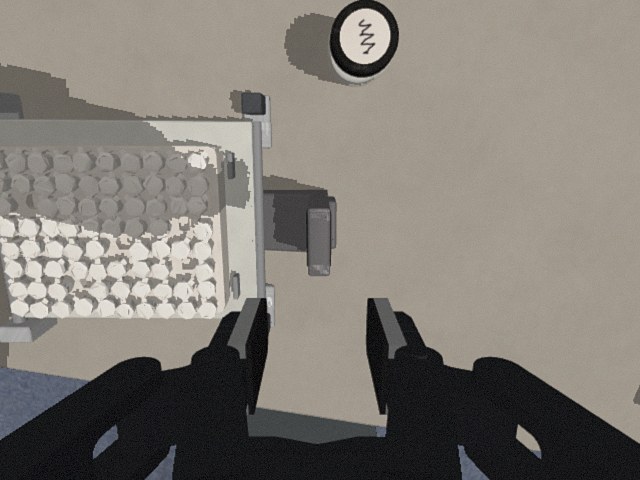

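View pics/side12b.png

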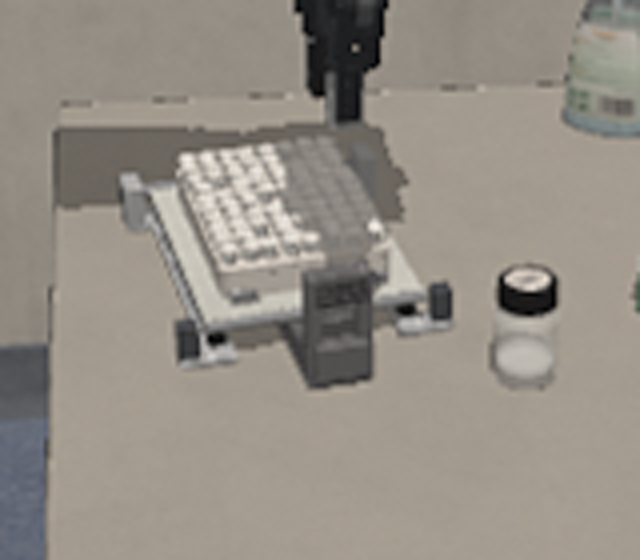

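```bash
python3 -m pendant '[[0,0,0,0,0,0],[0,0,0,0,0,0],[0,0,0,0,0,0],[0,0,0,0,0,0],[0,0,0,0,0,0],[0,0,0,0,0,0],[0,0,0,0,0,0],[0,0,0,0,0,0],[0,0,0,0,0,0],[0,0,0,0,0,0]]'
python3 - <<'E'
from h import *
grab('wrist','wrist13'); plate('wrist13')
a,b=load('side0'),load('side12')
for n,(u,v,w,h) in dict(jar=(340,190,25,40),strip=(258,300,25,65),tip=(375,170,42,42)).items():
    print(n,np.abs(a['img'][v:v+h,u:u+w].astype(int)-b['img'][v:v+h,u:u+w]).mean().round(2))
print(order.hand_in())
E
```

```text
time: 19.15
position: [0.509, 0.0595, 0.1678]
tool_rot: [[0.18, -0.984, 0.0], [-0.984, -0.18, -0.0], [0.0, -0.0, -1.0]]
wrist_force: [0.8, -0.3, -0.2]
width: 0.42
plate front strip x -60 -30 391 [28.9 29.8 30.7]
plate front strip x -30 -10 279 [28.9 29.9 30.7]
plate front strip x 10 30 312 [28.9 29.7 30.7]
plate front strip x 30 60 484 [29.  29.9 30.8]
plate front strip x 62 72 177 [28.9 29.8 30.7]
post 87 395 [28.9 29.9 30.9] [ 86.2 -91.7]
side strip slope rad -68 432 0.0035 z at -90 29.757655475684235 z at 98 30.411148770497753 76.6905815244723
side strip slope rad 68 3639 0.0026 z at -90 29.815635021410777 z at 98 30.298943734358872 79.94231284789913
jar 2.43
strip 1.55
tip 1.77
the job is handed in; nothing more can be done
None
```

The wedge is under the middle of the stage's free edge, the stage sits level, and the job was handed in at about 19 s of the 58 s. I gripped the wedge's bar, slid it off the rod, carried it across and pushed it in toe first. Then I let go and raised the arm clear.

**Last checks, all from the wrist camera after release:**
- **Stage:** The front of the plate measures 29.8 mm high against 29.9 mm for the index post I could see. The plate's tilt is about 0.003 rad, against the 0.012 allowed.
- **Wedge:** The loop top is 83.8 mm high (84 expected) and level to about 0.01 rad, so the wedge stands flat. I could not see the toe; going by the loop, it reaches about 90 mm past the lip, near the centre line.
- **Surroundings:** The jar, strip block and tip box look the same in the side camera as at the start. The wrist force was near zero when I handed in.

**What disagreed:**
- **First grasp missed:** The fingers closed just above the bar. The wrist and side cameras both put the fingertips about 30 mm higher than the reported TCP, so I went 28 mm lower and the second grasp held.
- **Camera offset:** The side camera reads about 4 mm lower in x than the top camera. I used the top and wrist cameras for the wedge and a point between top and side for the stage; 4 mm does not matter here.

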